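# Put the finished mould plate away and hold up the next one for checking

### The job

Change mould plates for the next run: take the blue-edged plate off the sloping rest and lower it gently, without dropping it, on edge into the vacant slot of the rack (the one with the orange clip), painted edge up and cavity face looking the same way as the other plates, then let it go. Then draw the yellow-edged plate up out of its slot and hold it up for checking its cavities: well clear above the rack (its lower edge some 15 cm or more above the worktop), tipped about 45 degrees between upright and flat with the cavity face looking upward, painted edge still the higher one. Finish while still holding it there, with nothing else supporting it; leave the green and white plates and the other things on the bench where they are.

Things in the scene. Friction and masses are not known exactly. Their poses are not given: they have to be found in the camera images.
- blue_plate: aluminium mould plate 110x95x8 mm (wide, high, thick), 0.15-0.31 kg, 13 mm blue band along its upper edge, one dark-cored ring cavity in one face, plain back. Origin mid lower edge, mid thickness; z up the plate, y along its width, x out of the cavity face. Starts leaning on the rest, 25 deg off upright: painted edge up and away from the robot, cavity face up and toward it; upper 39 mm free.
- blue_plate_front (a point): point 50 mm out along own x from the middle of the blue plate: tells which way its cavity face looks
- yellow_plate: aluminium mould plate 110x95x8 mm (wide, high, thick), 0.15-0.31 kg, 13 mm yellow band along its upper edge, four dark-cored ring cavities in one face, plain back. Origin mid lower edge, mid thickness; z up the plate, y along its width, x out of the cavity face. Starts upright in a rack slot, own x along the rack's x (may lean 5 deg); upper 52 mm stand above the hoops.
- green_plate: aluminium mould plate 110x95x8 mm (wide, high, thick), 0.15-0.31 kg, 13 mm green band along its upper edge, two dark-cored ring cavities in one face, plain back. Origin mid lower edge, mid thickness; z up the plate, y along its width, x out of the cavity face. Stands in another slot in the same way; stays there.
- white_plate: aluminium mould plate 110x95x8 mm (wide, high, thick), 0.15-0.31 kg, 13 mm white band along its upper edge, three long cavities in one face, plain back. Origin mid lower edge, mid thickness; z up the plate, y along its width, x out of the cavity face. Stands in another slot in the same way; stays there.
- rack: fixed rack, base 170 (x) by 150 (y) mm, slot floor 8 mm above the worktop. Four slots along y, centres at x = -63, -21, 21, 63 mm; each between two hoops of 6 mm steel rod, 86 long in y, tops at 51 mm, 12 mm clear between, round lead-in. Origin at worktop height under its centre; x points roughly toward the robot, z up
- vacant_clip: fixed orange clip, 16 mm wide, on the rack base's +y edge (robot's right) at the only vacant slot, where the blue plate belongs. Origin NOT in the clip but at that slot's centre on its floor (z = 8 mm); axes as the rack's. The clip lies 59 to 78 mm from there toward +y, top 27 mm above the worktop
- rest: fixed sloping rest of bent bare sheet steel, 85 mm deep, 120 wide. Its back panel leans 25 deg away from the robot, top 64 mm above the worktop; a rubber strip 7 mm high stops the plate's foot. Origin under the plate's foot at worktop height, x from the panel to the robot; its floor is 11 mm up. The plate comes off upward along its slope
- file_box_blue: fixed blue file box on the drawer chest, left of the work: an obstacle, top 0.44 m above the worktop, x = 0.35 to 0.45 m, y = -0.08 to 0.18 m; a cream one stands before it (top 0.41 m, x = 0.24 to 0.34 m, y = -0.10 to 0.16 m). Origin at the centre of its underside
- the_lot_stamp: loose wooden hand stamp, 43x61x51 mm, bystander; origin under its centre
- the_ink_pad: loose grey-lidded ink pad, 71x95x19 mm, bystander; origin under its centre
- the_red_marker: loose red-capped felt marker, 33x130x19 mm, bystander; origin under its centre
- the_glue_stick: loose white and green glue stick standing upright, 29x29x102 mm, bystander; origin under its centre
Things that resemble listed ones, but are neither listed nor needed, are in the scene too. Leave any pink look-alike of the yellow_plate alone.

How it is judged (in metres and radians):
On the way, in this order (a step that is already met when the one before it is completed fails the run):
1. the blue plate stands on edge in the vacant slot, cavity face the right way, let go and at rest (horizontal distance between blue_plate and vacant_clip below 0.018 m and z of blue_plate in the frame of vacant_clip below 0.008 m and angle between blue_plate's own z axis and vertical below 0.16 rad and angle between the x axis of blue_plate and the x axis of vacant_clip, either way round below 0.2 rad and x of blue_plate_front in the frame of vacant_clip above 0.025 m and contact force between the fingers and blue_plate below 0.1 N and linear speed of blue_plate below 0.03 m/s), for 0.3 s.
2. the yellow plate has been drawn up clear of the rack in the fingers (height (world z) of yellow_plate above 0.06 m and contact force between the fingers and yellow_plate above 1 N), for 0.2 s.
At the end, for the whole second after the job is handed in: Blue plate in the vacant slot: within 18 mm of its centre, under 8 mm up, upright within 9 deg, cavity face to rack +x, at rest. Yellow plate held still by the fingers alone, lower edge over 0.13 m up, cavity face 30-60 deg off straight up, paint higher. Others moved under 20 mm (horizontal distance between blue_plate and vacant_clip below 0.018 m and z of blue_plate in the frame of vacant_clip below 0.008 m and angle between blue_plate's own z axis and vertical below 0.16 rad and angle between the x axis of blue_plate and the x axis of vacant_clip, either way round below 0.2 rad and x of blue_plate_front in the frame of vacant_clip above 0.025 m and linear speed of each of blue_plate, yellow_plate below 0.03 m/s and height (world z) of yellow_plate above 0.13 m and angle between yellow_plate's own x axis and vertical between 0.52 and 1.05 rad and angle between yellow_plate's own z axis and vertical below 1.2 rad and contact force between the fingers and yellow_plate above 2 N and contact force between yellow_plate and rack below 0.1 N and contact force between yellow_plate and rest below 0.1 N and contact force between yellow_plate and file_box_blue below 0.1 N and angular speed of yellow_plate below 0.2 rad/s and distance of each of green_plate, white_plate from where it was at the start of the episode below 0.02 m); the arm keeps its last pose, push and grip.
It fails at once if the green or white plate is shifted more than 20 mm or pulled over (distance of any of green_plate, white_plate from where it was at the start of the episode above 0.02 m or angle between any of green_plate, white_plate's own z axis and vertical above 0.3 rad).
It fails at once if a bystander on the bench is shifted more than 30 mm (distance of any of the_lot_stamp, the_ink_pad, the_red_marker, the_glue_stick from where it was at the start of the episode above 0.03 m).
It fails at once if the blue plate falls: it moves faster than 0.6 m/s while the fingers do not hold it (linear speed of blue_plate above 0.6 m/s and contact force between the fingers and blue_plate below 0.1 N).
It fails at once if the yellow plate falls: it moves faster than 0.6 m/s while the fingers do not hold it (linear speed of yellow_plate above 0.6 m/s and contact force between the fingers and yellow_plate below 0.1 N).
It also fails if it takes over 69 s, if anything falls off the work surface, if the arm or the gripper's body presses on something with over 40 N, if the wrist force passes 120 N, or if a joint passes its speed limit or range.

### The arm

A 7-joint arm with a two-finger parallel gripper is mounted at the origin on a cart in front of the work surface, level with it; the furniture and walls round the work are solid. World frame = base frame: x ahead of the robot, y to its left, z up, the work surface at z = 0. Lengths are in m, angles in degrees, forces in N, time in s.
With the tool pointing down it reaches from about 0.425 to 0.95 m from the base axis. Payload 4.7 kg.
Tool frame: the origin (TCP) lies at the very end of the fingers, on their centre line; the grasp point (between the pads) lies 19 mm behind it (ctrl.grip_depth is the distance from the TCP to the grasp point, in m); z points along the fingers, y is the direction in which the jaws open and shut (so a half turn about z gives the same grasp; the last joint's range is limited). The gripper opens to 85 mm and grips with 20 to 120 N. Pads are 22 mm wide; open, the fingers measure 114 mm over their backs; the gripper's body (76 mm by 85 mm) begins 54 mm behind the grasp point. The pads swing forward as they close: fully open they stand 13 mm farther back than shut.
Start: joints at [62.859, 26.849, -2.785, 87.806, 1.381, 65.374, -4.715], TCP at [0.29, -0.609, 0.231] pointing down, gripper open.
Joint ranges: [-148.3, 148.3], [-19.14, 114.17], [-79.39, 73.82], [5.75, 140.21], [-59.74, 239.74], [12.07, 113.84], [-152.46, 152.46]. Speed limits (degrees/s): [147.25, 147.25, 180, 180, 180, 180, 180].

### API

Orientations are given as [roll, pitch, yaw] about the fixed x, y, z axes, in that order (R = Rz(yaw) Ry(pitch) Rx(roll)).
In Python, from station import ctrl gives the robot as it stands. The module is installed in compiled form; this text tells all that it offers.
- The arm moves only by the tool arm_command, never from a script. Its argument "commands" is a list of rows, each an object with "gripper": the opening, from 0 (shut) to 1 (fully open); "translation": the shift along the tool's x, y, z in mm, a list of three; "turn": the turn, a rotation vector about the tool's x, y, z in degrees, a list of three. A call has 1 to 20 rows; each row is the pose to reach, as a shift and turn from the pose measured when the call began, along the tool's axes at that moment; what a row does not reach only later rows make up. A row lasts 1/10 s, in which the tool goes at most 50 mm and 8.59 degrees, less where a joint would pass 70% of its speed; a pose out of reach is approached as far as the arm can. A call with a gripper value outside its range is refused whole. The fingers move at their own pace and stop on an object; the grip force is fixed at half the most. Time passes only in rows, so rows that repeat a pose let the fingers close. It gives the time, the measured TCP pose, the force and the opening at its end, in the units of the state.
- ctrl.get_state(): the state, without advancing time (a new reading comes with each control period).
- ctrl.camera(name): name is "scene" or "top"; returns (picture, depth): 384x512x3 uint8, red, green, blue; 384x512 float32, m along the optical axis (not along the pixel's ray), 0 where there is no reading.
- ctrl.camera_model(name): a dict with "fx", "fy", "cx", "cy" (pixels), "extrinsics" (4x4, takes a point from camera to world coordinates). Camera axes: x right, y down, z forward; pixel columns grow to the right and rows downward; lengths in m; the calibration is good to about 2 mm. A picture is of the moment at which its call begins. camera_model takes no time and is no camera call.
- ctrl.sign_off(): hands the job in, once; it reports no verdict.
The state is a dict: "t": time; "qpos": joint angles; "qd": joint speeds; "tau": joint torques, N m; "position": TCP position; "eef_rot": TCP orientation; "force": force on the tool from outside, world axes, zero at the start; "torque": the same for the moment, N m; "width": opening from 0.0 (shut) to 1.0 (fully open).
Only numpy, scipy, OpenCV 4.12 (cv2) and the standard library are available. Lean on these libraries where they do the work, as an engineer would, in place of code of your own. Each camera call takes 0.05 s, during which the arm holds its last target. There are 200 camera calls.

## Working session

There is one attempt and no reset: what is moved stays moved. The work goes in short steps, Python scripts to look and compute and a tool call to move; the robot and the scene stay as the last step left them, time stands still between calls to the robot, and variables do not carry over. Pictures are saved under pics/ and viewed, about 8 in all and at most 12, crops included, and the job is handed in when it is done.

Besides the shell and the picture viewer there is one more tool, called after ">>>" in YAML: its name, and indented under it one key for each argument. arm_command: Moves the arm, as the interface text tells. Its arguments: {"type":"object","properties":{"commands":{"type":"array","items":{"type":"object","properties":{"gripper":{"type":"number"},"translation":{"type":"array","items":{"type":"number"}},"turn":{"type":"array","items":{"type":"number"}}}}}},"required":["commands"]}

```bash
mkdir -p pics
cat > h.py <<'E'
import numpy as np, cv2
from scipy.spatial.transform import Rotation as R
from station import ctrl
def snap(n):
    im,d=ctrl.camera(n); np.savez(f'{n}.npz',im=im,d=d); return im,d
def world(n,d):
    m=ctrl.camera_model(n); v,u=np.mgrid[:384,:512]
    p=np.stack([(u-m['cx'])/m['fx']*d,(v-m['cy'])/m['fy']*d,d],-1); E=np.array(m['extrinsics'])
    return p@E[:3,:3].T+E[:3,3]
E
python3 - <<'E'
from h import *
print(ctrl.get_state())
a=[]
for n in('scene','top'):
    im,d=snap(n); a.append(im); m=ctrl.camera_model(n); print(n,m)
    cv2.imwrite(f'pics/{n}0.png',cv2.resize(im[:,:,::-1],(800,600),interpolation=cv2.INTER_CUBIC))
E
```

```text
{'t': 0.0, 'qpos': array([62.85976531, 26.89960619, -2.78500213, 87.8734428 ,  1.38211479,
       65.37492307, -4.71527602]), 'qd': array([-0.06215935,  0.07344568, -0.02739581, -0.02954409, -0.00951274,
       -0.04772045, -0.00066722]), 'tau': array([ 5.84550271e-04, -5.10311294e+01, -4.63871250e-02, -2.37719285e+01,
        1.07408781e-02,  7.53920671e-03,  4.92530262e-06]), 'position': array([ 0.29018962, -0.60879411,  0.23023648]), 'eef_rot': array([-1.79885747e+02,  5.03321022e-03,  2.54875312e+01]), 'force': array([-0.10605606,  0.25976264,  0.41970359]), 'torque': array([0.0234511 , 0.03464227, 0.01037021]), 'width': 1.0036340816125564}
scene {'fx': 433.582438427237, 'fy': 433.582438427237, 'cx': 252.02800905867753, 'cy': 190.75531631261828, 'extrinsics': array([[ 0.46054339, -0.57613505,  0.67525417, -0.39678779],
       [-0.88762343, -0.30315546,  0.34672961, -0.63559768],
       [ 0.00494391, -0.75905545, -0.65100721,  0.99742244],
       [ 0.        ,  0.        ,  0.        ,  1.        ]])}
top {'fx': 379.9804684440427, 'fy': 379.9804684440427, 'cx': 257.72349964322893, 'cy': 192.44962046982687, 'extrinsics': array([[-0.01180256, -0.98144155,  0.19139795,  0.35655847],
       [-0.99943132,  0.0176251 ,  0.0287472 , -0.17275195],
       [-0.0315871 , -0.19094981, -0.98109145,  1.25170575],
       [ 0.        ,  0.        ,  0.        ,  1.        ]])}
```

View pics/scene0.png

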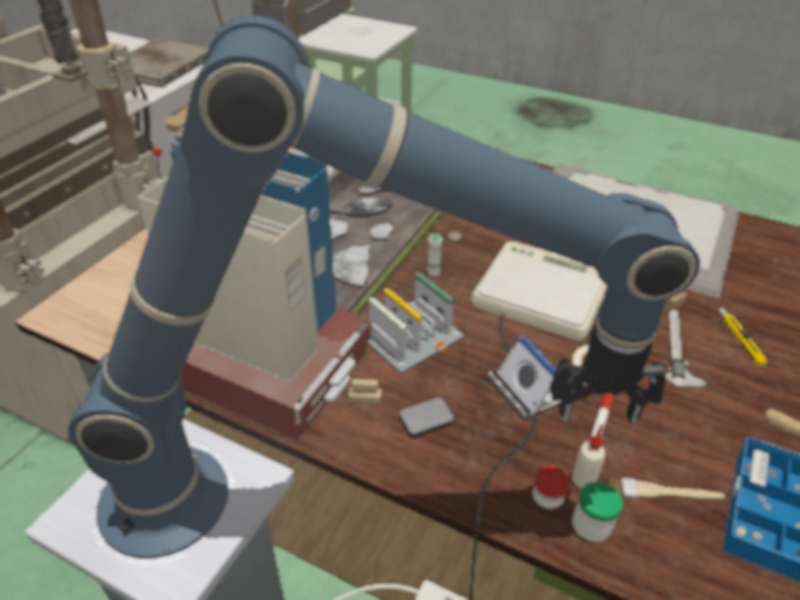

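View pics/top0.png

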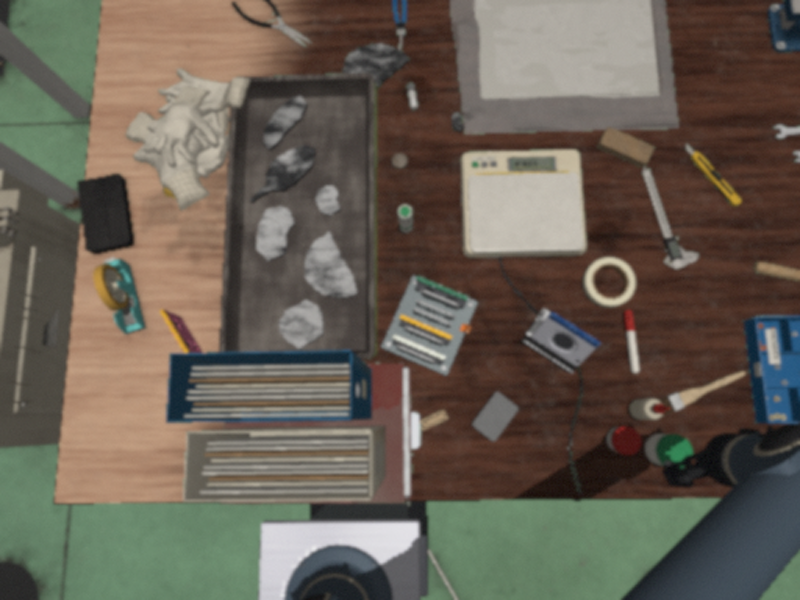

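The scene picture shows the rack around (415,330) with white, yellow and green plates (clip at (440,345)), and the blue plate on the rest at (525,375). In the top picture the rack is at (432,325), the clip at (466,328) and the blue plate at (562,340).

Run:
```python
from h import *
for n in('scene','top'):
    z=np.load(n+'.npz'); im=z['im']; P=world(n,z['d']); s=.64
    hsv=cv2.cvtColor(im,cv2.COLOR_RGB2HSV).astype(int); H,S,V=[hsv[...,i] for i in range(3)]
    boxes={'scene':{'rack':(355,265,475,375),'rest':(480,330,560,420)},'top':{'rack':(375,265,490,385),'rest':(510,295,610,380)}}[n]
    mask={'green':('rack',(H>60)&(H<90)&(S>90)),'yellow':('rack',(H>17)&(H<30)&(S>140)),'clip':('rack',(H<14)&(S>140)&(V>120)),'blue':('rest',(H>100)&(H<120)&(S>130))}
    for k,(b,m) in mask.items():
        x0,y0,x1,y1=[int(c*s) for c in boxes[b]]; mm=np.zeros_like(m); mm[y0:y1,x0:x1]=m[y0:y1,x0:x1]
        p=P[mm]; px=np.argwhere(mm)
        if len(p)<3: print(n,k,len(p)); continue
        c=np.median(p,0); q=p[np.linalg.norm(p-c,axis=1)<.08]
        w,v=np.linalg.eigh(np.cov(q.T)); ax=v[:,2]; t=(q-q.mean(0))@ax
        print(n,k,len(q),'mid',(q.mean(0)+ax*(t.max()+t.min())/2).round(4),'len',np.ptp(t).round(4),'ax',ax.round(3),'yaw',np.degrees(np.arctan2(ax[1],ax[0])).round(1),'z',np.percentile(q[:,2],[2,50,98]).round(4))
    o=[]
    for b in boxes.values():
        x0,y0,x1,y1=[int(c*s) for c in b]; o.append(cv2.resize(im[y0:y1,x0:x1,::-1],(400,400),interpolation=cv2.INTER_CUBIC))
    cv2.imwrite(f'pics/c_{n}.png',np.hstack(o))
a=np.vstack([cv2.imread('pics/c_scene.png'),cv2.imread('pics/c_top.png')]); cv2.imwrite('pics/c.png',cv2.resize(a,(600,600)))
# plane fit of blue face / rest in scene
z=np.load('scene.npz');P=world('scene',z['d'])
y0,y1,x0,x1=int(350*s),int(395*s),int(510*s),int(545*s); p=P[y0:y1,x0:x1].reshape(-1,3); p=p[(p[:,2]>.0)]
for _ in range(4):
    c=p.mean(0) if _ else np.median(p,0); nv=np.linalg.svd(p-c)[2][2]; r=np.abs((p-c)@nv); p=p[r<max(.004,np.median(r)*2)]
nv*=np.sign(nv[2]); print('blue plane',len(p),c.round(4),nv.round(3),'off-upright',90-np.degrees(np.arccos(nv[2])),'yaw',np.degrees(np.arctan2(nv[1],nv[0])))
```

```text
scene green 0
scene yellow 103 mid [ 0.5253 -0.1818  0.1009] len 0.1083 ax [-0.419 -0.908 -0.01 ] yaw -114.8 z [0.0936 0.1019 0.1061]
scene clip 10 mid [ 0.5321 -0.2693  0.0097] len 0.0262 ax [-0.022  0.375  0.927] yaw 93.3 z [-0.0016  0.0089  0.0222]
scene blue 36 mid [ 0.515  -0.4692  0.0966] len 0.0911 ax [-0.577 -0.817 -0.004] yaw -125.2 z [0.0925 0.0967 0.1   ]
top green 36 mid [ 0.6051 -0.2153  0.1038] len 0.0972 ax [-0.414 -0.91   0.01 ] yaw -114.4 z [0.0998 0.1039 0.1076]
top yellow 84 mid [ 0.5282 -0.1817  0.1031] len 0.1011 ax [-0.411 -0.912 -0.007] yaw -114.2 z [0.0967 0.1033 0.1073]
top clip 19 mid [ 0.5382 -0.2679  0.0124] len 0.0318 ax [-0.108  0.307  0.946] yaw 109.4 z [0.0015 0.0131 0.0282]
top blue 78 mid [ 0.5196 -0.4717  0.0988] len 0.0979 ax [-0.573 -0.82  -0.004] yaw -124.9 z [0.094  0.0989 0.103 ]
blue plane 502 [ 0.5052 -0.4551  0.0586] [-0.738  0.53   0.418] off-upright 24.67768738274343 yaw 144.29636623030396
```

View pics/c.png

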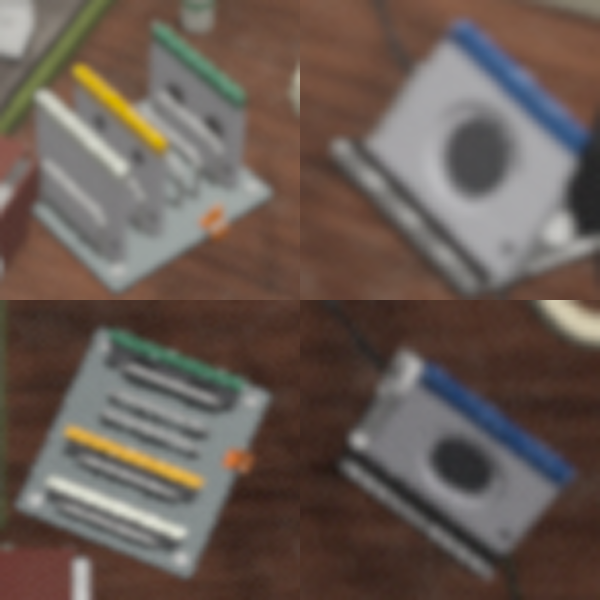

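The crops show the slot order from the robot: white, yellow, vacant (clip), green. The blue cavity face is toward the robot, with its band clear of the rest. The green–yellow distance is 84 mm, which matches two pitches. Next I work out the grasp and the slot position.

```bash
cat >> h.py <<'E'
def pose(): 
    s=ctrl.get_state(); return np.array(s['position']),R.from_euler('xyz',s['eef_rot'],degrees=True),s
def frame(nyaw,tilt):  # tool rotation, plate normal horizontal yaw, tilted back by tilt (deg)
    a,b=np.radians([nyaw,tilt]); h=np.array([np.cos(a),np.sin(a),0]); z=np.array([0,0,1.])
    n=np.cos(b)*h+np.sin(b)*z; u=-np.sin(b)*h+np.cos(b)*z
    return R.from_matrix(np.c_[np.cross(n,u),-n,-u]),n,u
def rel(p,r):
    p0,r0,s=pose(); print('t %.2f'%s['t'],'tcp',p0.round(4),'rpy',np.round(s['eef_rot'],1),'q',np.round(s['qpos'],1),'F',np.round(s['force'],1),'w %.3f'%s['width'])
    print(' -> translation',(r0.inv().apply(p-p0)*1000).round(1),'turn',(r0.inv()*r).as_rotvec(degrees=True).round(2))
E
python3 - <<'E'
from h import *
T=np.array([.5212,-.4732,.099]); r,n,u=frame(144.8,25)
rel(T+.07*u,r)
rx=np.array([np.cos(np.radians(155.5)),np.sin(np.radians(155.5))]); ry=np.array([-rx[1],rx[0]]); ry=np.array([rx[1]*-1,rx[0]])
V0=np.array([.5667,-.1985])
for nme in('top','scene'):
    z=np.load(nme+'.npz'); P=world(nme,z['d']).reshape(-1,3); d=P[:,:2]-V0; a,b=d@rx,d@ry
    m=(abs(a)<.03)&(abs(b)<.035)&(P[:,2]>.044)&(P[:,2]<.058)
    h,e=np.histogram(a[m],bins=np.arange(-.03,.031,.003)); print(nme,dict(zip((e[:-1]*1000).round(),h)))
    m=(abs(a)<.03)&(abs(b)<.09)&(P[:,2]>.044)&(P[:,2]<.058); print('b range hoops',np.percentile(b[m],[2,10,50,90,98]).round(3))
    m=(P[:,2]>-.005)&(P[:,2]<.016)&(abs(a+(-.021))<.12); 
    im=z['im'].reshape(-1,3); hsv=cv2.cvtColor(z['im'],cv2.COLOR_RGB2HSV).reshape(-1,3); c=(hsv[:,0]<14)&(hsv[:,1]>140)&(hsv[:,2]>120)&(abs(a)<.05)&(b>.03)&(b<.11); print('clip a,b,z',a[c].mean(),np.percentile(b[c],[5,50,95]),P[c,2].mean())
E
```

```text
t 0.10 tcp [ 0.2902 -0.6089  0.2304] rpy [-179.9    0.    25.5] q [62.9 26.9 -2.8 87.9  1.4 65.4 -4.7] F [ 0.5 -0.3  0.4] w 1.000
 -> translation [281.4   2.8  67.9] turn [ 24.35  -6.42 -28.84]
top {np.float64(-30.0): np.int64(0), np.float64(-27.0): np.int64(0), np.float64(-24.0): np.int64(0), np.float64(-21.0): np.int64(0), np.float64(-18.0): np.int64(0), np.float64(-15.0): np.int64(5), np.float64(-12.0): np.int64(22), np.float64(-9.0): np.int64(14), np.float64(-6.0): np.int64(0), np.float64(-3.0): np.int64(0), np.float64(-0.0): np.int64(0), np.float64(3.0): np.int64(5), np.float64(6.0): np.int64(20), np.float64(9.0): np.int64(14), np.float64(12.0): np.int64(0), np.float64(15.0): np.int64(0), np.float64(18.0): np.int64(0), np.float64(21.0): np.int64(0), np.float64(24.0): np.int64(0), np.float64(27.0): np.int64(1)}
b range hoops [-0.039 -0.031 -0.     0.031  0.038]
clip a,b,z -0.0020080924840674957 [0.06688664 0.07368645 0.08163964] 0.015961885584392925
scene {np.float64(-30.0): np.int64(6), np.float64(-27.0): np.int64(0), np.float64(-24.0): np.int64(0), np.float64(-21.0): np.int64(0), np.float64(-18.0): np.int64(0), np.float64(-15.0): np.int64(0), np.float64(-12.0): np.int64(8), np.float64(-9.0): np.int64(16), np.float64(-6.0): np.int64(8), np.float64(-3.0): np.int64(0), np.float64(-0.0): np.int64(0), np.float64(3.0): np.int64(0), np.float64(6.0): np.int64(0), np.float64(9.0): np.int64(3), np.float64(12.0): np.int64(0), np.float64(15.0): np.int64(0), np.float64(18.0): np.int64(0), np.float64(21.0): np.int64(0), np.float64(24.0): np.int64(0), np.float64(27.0): np.int64(0)}
b range hoops [-0.037 -0.029  0.013  0.039  0.045]
clip a,b,z 0.002229394390426246 [0.07140681 0.07983232 0.08327466] 0.0103570823298883
```

>>> arm_command:
  commands:
    - {"gripper":0.5,"translation":[100,1,0],"turn":[6,-1.6,-7.2]}
    - {"gripper":0.5,"translation":[150,1,5],"turn":[12,-3.2,-14.4]}
    - {"gripper":0.5,"translation":[200,2,25],"turn":[18,-4.8,-21.6]}
    - {"gripper":0.5,"translation":[250,2,50],"turn":[24.35,-6.42,-28.84]}
    - {"gripper":0.5,"translation":[281.4,2.8,67.9],"turn":[24.35,-6.42,-28.84]}
    - {"gripper":0.5,"translation":[281.4,2.8,67.9],"turn":[24.35,-6.42,-28.84]}
    - {"gripper":0.5,"translation":[281.4,2.8,67.9],"turn":[24.35,-6.42,-28.84]}
    - {"gripper":0.5,"translation":[281.4,2.8,67.9],"turn":[24.35,-6.42,-28.84]}
    - {"gripper":0.5,"translation":[281.4,2.8,67.9],"turn":[24.35,-6.42,-28.84]}

```text
t: 1.0
position: [0.5441, -0.4916, 0.1628]
eef_rot: [-155.0, 0.1, 54.7]
force: [0.3, -0.2, 1.0]
width: 0.499
```

Run:
```python
from h import *
T=np.array([.5212,-.4732,.099]); r,n,u=frame(144.8,25)
rel(T-.03*u,r)
o=[]
for nme,c in(('scene',(T+0*u)),('top',T)):
    im,d=snap(nme); m=ctrl.camera_model(nme); E=np.array(m['extrinsics']); q=np.linalg.inv(E)@np.r_[c,1]; x,y=int(m['fx']*q[0]/q[2]+m['cx']),int(m['fy']*q[1]/q[2]+m['cy']); print(nme,x,y)
    o.append(cv2.resize(im[y-50:y+50,x-50:x+50,::-1],(400,400),interpolation=cv2.INTER_CUBIC))
cv2.imwrite('pics/b1.png',np.hstack(o))
```

```text
t 1.00 tcp [ 0.5441 -0.4916  0.1628] rpy [-1.55e+02  1.00e-01  5.47e+01] q [42.5 49.8 -9.2 59.8  7.  95.8 -1.1] F [ 0.3 -0.2  1. ] w 0.499
 -> translation [  1.9   0.4 100.2] turn [ 0.    0.05 -0.13]
scene 346 226
top 367 209
```

View pics/b1.png

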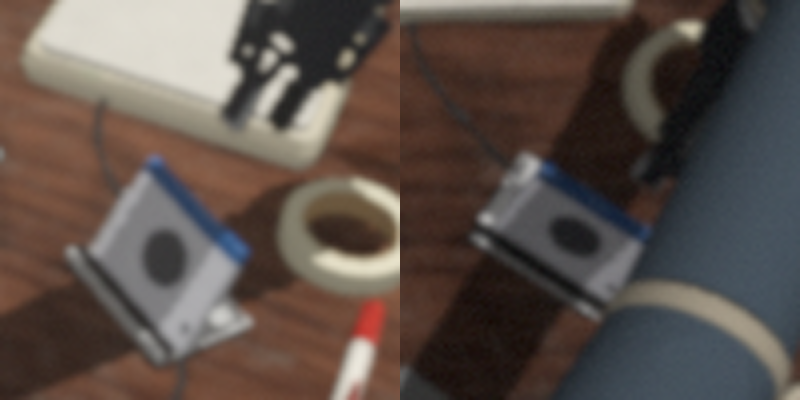

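The gripper hangs above the band, which runs from (155,165) to (245,250) in the left crop. Checking its projection and the unoccluded scene-view band before descending.

Run:
```python
from h import *
T=np.array([.5212,-.4732,.099]); r,n,u=frame(144.8,25); w=np.array([-.5764,-.817,0])
m=ctrl.camera_model('scene'); E=np.array(m['extrinsics'])
def pr(c): q=np.linalg.inv(E)@np.r_[c,1]; return np.round([(m['fx']*q[0]/q[2]+m['cx']-296)*4,(m['fy']*q[1]/q[2]+m['cy']-176)*4])
print('tcp',pr(pose()[0]),'T',pr(T),'ends front',pr(T+.055*w+.004*n),pr(T-.055*w+.004*n),'band bottom',pr(T+.055*w+.004*n-.013*u),pr(T-.055*w+.004*n-.013*u),'foot',pr(T+.055*w+.004*n-.095*u),pr(T-.055*w+.004*n-.095*u),'back',pr(T+.055*w-.004*n),pr(T-.055*w-.004*n))
```

```text
tcp [250. 126.] T [201. 202.] ends front [245. 251.] [153. 155.] band bottom [236. 265.] [145. 169.] foot [181. 351.] [ 96. 252.] back [252. 251.] [160. 155.]
```

>>> arm_command:
  commands:
    - {"gripper":0.5,"translation":[1,0,30],"turn":[0,0,0]}
    - {"gripper":0.5,"translation":[2,0,55],"turn":[0,0,0]}
    - {"gripper":0.5,"translation":[2,0,75],"turn":[0,0,0]}
    - {"gripper":0.5,"translation":[2,0,88],"turn":[0,0,0]}
    - {"gripper":0.5,"translation":[2,0,95],"turn":[0,0,0]}
    - {"gripper":0.5,"translation":[2,0,100],"turn":[0,0,0]}
    - {"gripper":0.5,"translation":[2,0,100],"turn":[0,0,0]}
    - {"gripper":0.5,"translation":[2,0,100],"turn":[0,0,0]}

```text
t: 1.9
position: [0.5111, -0.4666, 0.0737]
eef_rot: [-155.2, 0.1, 54.6]
force: [0.7, 0.8, 0.3]
width: 0.501
```

>>> arm_command:
  commands:
    - {"gripper":0.3,"translation":[0,0,0],"turn":[0,0,0]}
    - {"gripper":0.2,"translation":[0,0,0],"turn":[0,0,0]}
    - {"gripper":0.15,"translation":[0,0,0],"turn":[0,0,0]}
    - {"gripper":0.1,"translation":[0,0,0],"turn":[0,0,0]}
    - {"gripper":0.05,"translation":[0,0,0],"turn":[0,0,0]}
    - {"gripper":0,"translation":[0,0,0],"turn":[0,0,0]}
    - {"gripper":0,"translation":[0,0,0],"turn":[0,0,0]}
    - {"gripper":0,"translation":[0,0,0],"turn":[0,0,0]}
    - {"gripper":0,"translation":[0,0,0],"turn":[0,0,0]}
    - {"gripper":0,"translation":[0,0,0],"turn":[0,0,0]}

```text
t: 2.9
position: [0.5107, -0.4662, 0.0742]
eef_rot: [-155.1, 0.1, 54.6]
force: [-2.9, 2.8, 4.6]
width: 0.083
```

>>> arm_command:
  commands:
    - {"gripper":0,"translation":[0,0,-5],"turn":[0,0,0]}
    - {"gripper":0,"translation":[0,0,-15],"turn":[0,0,0]}
    - {"gripper":0,"translation":[0,0,-30],"turn":[0,0,0]}
    - {"gripper":0,"translation":[0,0,-50],"turn":[0,0,0]}
    - {"gripper":0,"translation":[0,0,-75],"turn":[0,0,0]}
    - {"gripper":0,"translation":[0,0,-100],"turn":[0,0,0]}
    - {"gripper":0,"translation":[0,0,-125],"turn":[0,0,0]}
    - {"gripper":0,"translation":[0,0,-150],"turn":[0,0,0]}
    - {"gripper":0,"translation":[0,0,-160],"turn":[0,0,0]}
    - {"gripper":0,"translation":[0,0,-160],"turn":[0,0,0]}

```text
t: 3.9
position: [0.5672, -0.5059, 0.2204]
eef_rot: [-155.4, 0.1, 54.6]
force: [0.3, 1.3, -1.4]
width: 0.082
```

Run:
```python
from h import *
r,n,u=frame(155.5,0); V=np.array([.5667,-.1985,.008])
rel(V+[0,0,.065+.13],r)
p,ro,s=pose()
im,d=snap('scene'); m=ctrl.camera_model('scene'); E=np.array(m['extrinsics']); q=np.linalg.inv(E)@np.r_[p,1]; x,y=int(m['fx']*q[0]/q[2]+m['cx']),int(m['fy']*q[1]/q[2]+m['cy'])
P=world('scene',d)[y-40:y+60,x-50:x+50].reshape(-1,3); L=ro.inv().apply(P-p)
cv2.imwrite('pics/b2.png',cv2.resize(im[y-50:y+50,x-50:x+50,::-1],(500,500),interpolation=cv2.INTER_CUBIC))
k=(abs(L[:,0])<.07)&(abs(L[:,1])<.03)&(L[:,2]>.005)&(L[:,2]<.1); q=L[k]
nv=np.linalg.svd(q-np.median(q,0))[2][2]; print('plate in tool: n',k.sum(),np.percentile(q,[1,50,99],axis=0).round(4),'face normal',nv.round(3))
for a in np.arange(.01,.08,.01): 
    g=q[abs(q[:,2]-a)<.005]; print(a.round(2),len(g),g[:,0].min().round(3),g[:,0].max().round(3),np.median(g[:,1]).round(4))
```

```text
t 3.90 tcp [ 0.5672 -0.5059  0.2204] rpy [-1.554e+02  1.000e-01  5.460e+01] q [ 41.6  50.9  -8.8  50.3   6.7 103.9  -0.6] F [ 0.3  1.3 -1.4] w 0.082
 -> translation [ 250.4 -155.1   89.8] turn [-24.57  -2.24 -10.72]
plate in tool: n 736 [[-0.0543 -0.0078  0.0057]
 [-0.0023 -0.0034  0.0358]
 [ 0.0551  0.0037  0.067 ]] face normal [0.004 1.    0.02 ]
0.01 119 -0.055 0.055 -0.0034
0.02 113 -0.055 0.059 -0.0028
0.03 126 -0.054 0.057 -0.0033
0.04 113 -0.054 0.056 -0.0035
0.05 120 -0.056 0.056 -0.0033
0.06 115 -0.055 0.054 -0.0041
0.07 30 -0.054 0.058 -0.0041Traceback (most recent call last):
  File "<stdin>", line 11, in <module>
    return umr_minimum(a, axis, None, out, keepdims, initial, where)
ValueError: zero-size array to reduction operation minimum which has no identity
```

View pics/b2.png

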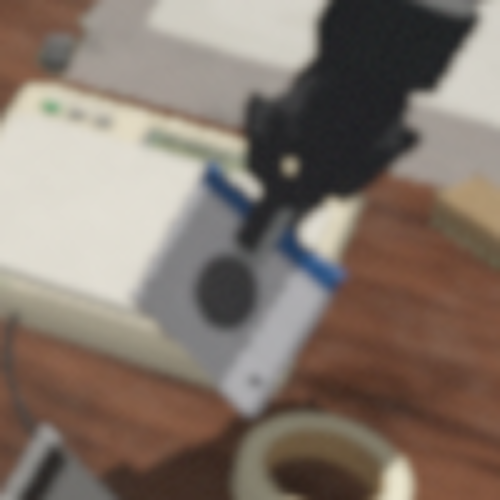

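The plate is centred in the grip (edges ±55 mm in the tool frame, lower edge 67 mm beyond the TCP, face normal within about 1°). Now I carry it over the vacant slot.

>>> arm_command:
  commands:
    - {"gripper":0,"translation":[15,-20,-5],"turn":[-4,-0.4,-1.8]}
    - {"gripper":0,"translation":[50,-40,5],"turn":[-8,-0.8,-3.6]}
    - {"gripper":0,"translation":[85,-60,17],"turn":[-12,-1.2,-5.4]}
    - {"gripper":0,"translation":[120,-80,32],"turn":[-16,-1.6,-7.2]}
    - {"gripper":0,"translation":[155,-100,48],"turn":[-20,-2,-9]}
    - {"gripper":0,"translation":[190,-120,63],"turn":[-24.57,-2.24,-10.72]}
    - {"gripper":0,"translation":[220,-138,76],"turn":[-24.57,-2.24,-10.72]}
    - {"gripper":0,"translation":[240,-149,85],"turn":[-24.57,-2.24,-10.72]}
    - {"gripper":0,"translation":[250.4,-155.1,89.8],"turn":[-24.57,-2.24,-10.72]}
    - {"gripper":0,"translation":[250.4,-155.1,89.8],"turn":[-24.57,-2.24,-10.72]}
    - {"gripper":0,"translation":[250.4,-155.1,89.8],"turn":[-24.57,-2.24,-10.72]}
    - {"gripper":0,"translation":[250.4,-155.1,89.8],"turn":[-24.57,-2.24,-10.72]}

```text
t: 5.15
position: [0.5655, -0.2003, 0.2019]
eef_rot: [-179.8, 0.0, 65.3]
force: [-0.4, 0.3, -2.3]
width: 0.083
```

Run:
```python
from h import *
r,n,u=frame(155.5,0); V=np.array([.5667,-.1985,.008])
rel(V+[0,0,.066],r)
o=[]
for nme in('scene','top'):
    im,d=snap(nme); m=ctrl.camera_model(nme); E=np.array(m['extrinsics']); q=np.linalg.inv(E)@np.r_[V+[0,0,.08],1]; x,y=int(m['fx']*q[0]/q[2]+m['cx']),int(m['fy']*q[1]/q[2]+m['cy']); print(nme,x,y)
    o.append(cv2.resize(im[y-50:y+50,x-50:x+50,::-1],(400,400),interpolation=cv2.INTER_CUBIC))
    P=world(nme,d).reshape(-1,3); hv=cv2.cvtColor(im,cv2.COLOR_RGB2HSV).reshape(-1,3).astype(int); e=P-V; a=e@n; b=e@np.array([-n[1],n[0],0])*-1
    k=(abs(a)<.03)&(abs(b)<.06)&(P[:,2]>.14)&(P[:,2]<.24); print('blue plate',k.sum(), 'a',np.percentile(a[k],[5,50,95]).round(4),'b',np.percentile(b[k],[1,99]).round(4),'zmin',P[k,2].min().round(4) if k.any() else 0)
    k=(abs(a)<.016)&(abs(b)<.035)&(P[:,2]>.044)&(P[:,2]<.058); print('hoops',k.sum(),a[k&(a<0)].mean() if (k&(a<0)).any() else None,a[k&(a>0)].mean() if (k&(a>0)).any() else None)
cv2.imwrite('pics/b3.png',np.hstack(o))
```

```text
t 5.15 tcp [ 0.5655 -0.2003  0.2019] rpy [-179.8    0.    65.3] q [ 29.2  22.6 -18.   99.5   7.9  59.3 -16.3] F [-0.4  0.3 -2.3] w 0.083
 -> translation [  2.2   0.8 127.9] turn [-0.18  0.02 -0.19]
scene 267 191
blue plate 606 a [-0.0024  0.004   0.0127] b [-0.0572  0.0545] zmin 0.1401
hoops 35 -0.00744333546105941 0.010231144696294303
top 277 197Traceback (most recent call last):
  File "<stdin>", line 9, in <module>
    return _quantile_unchecked(
        a, q, axis, out, overwrite_input, method, keepdims, weights)
    return _ureduce(a,
                    func=_quantile_ureduce_func,
    ...<5 lines>...
                    overwrite_input=overwrite_input,
                    method=method)
    r = func(a, **kwargs)
    result = _quantile(arr,
                       quantiles=q,
    ...<2 lines>...
                       out=out,
                       weights=wgt)
    slices_having_nans = np.isnan(arr[-1, ...])
                                  ~~~^^^^^^^^^
IndexError: index -1 is out of bounds for axis 0 with size 0
```

Relative to the plate the hoops lie within about 1.5 mm of centre. I lower it in stages, watching the force.

>>> arm_command:
  commands:
    - {"gripper":0,"translation":[2,0.8,20],"turn":[-0.2,0,-0.2]}
    - {"gripper":0,"translation":[2,0.8,40],"turn":[-0.2,0,-0.2]}
    - {"gripper":0,"translation":[2,0.8,60],"turn":[-0.2,0,-0.2]}
    - {"gripper":0,"translation":[2,0.8,75],"turn":[-0.2,0,-0.2]}
    - {"gripper":0,"translation":[2,0.8,83],"turn":[-0.2,0,-0.2]}
    - {"gripper":0,"translation":[2,0.8,88],"turn":[-0.2,0,-0.2]}
    - {"gripper":0,"translation":[2,0.8,92],"turn":[-0.2,0,-0.2]}
    - {"gripper":0,"translation":[2,0.8,96],"turn":[-0.2,0,-0.2]}
    - {"gripper":0,"translation":[2,0.8,96],"turn":[-0.2,0,-0.2]}

```text
t: 6.15
position: [0.5669, -0.1982, 0.1059]
eef_rot: [180.0, -0.0, 65.5]
force: [-0.6, -0.6, -2.0]
width: 0.08
```

Run:
```python
from h import *
r,n,u=frame(155.5,0); V=np.array([.5667,-.1985,.008])
rel(V+[0,0,.066],r)
print('F rack axes',[round(float(np.dot(ctrl.get_state()['force'],v)),1) for v in (n,[-n[1]*-1,n[0]*-1,0])])
im,d=snap('scene')
cv2.imwrite('pics/b3.png',cv2.resize(im[140:240,217:317,::-1],(500,500),interpolation=cv2.INTER_CUBIC))
```

```text
t 6.15 tcp [ 0.5669 -0.1982  0.1059] rpy [180.   -0.   65.5] q [ 27.9  28.7 -16.9 104.4  10.8  48.4 -18.7] F [-0.6 -0.6 -2. ] w 0.080
 -> translation [-0.4 -0.  31.9] turn [ 0.02 -0.01  0.04]
F rack axes [0.3, -0.8]
```

View pics/b3.png

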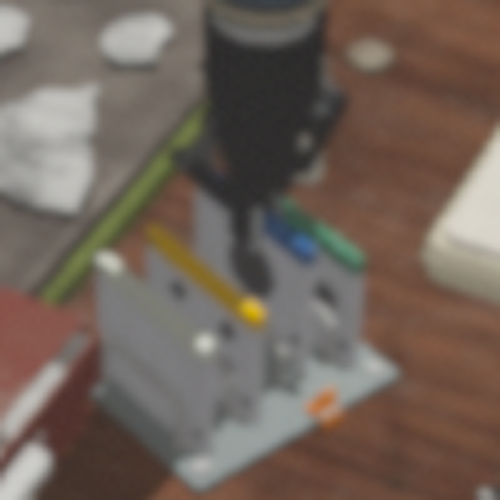

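The blue plate (band at (290,235)) is between the yellow and green plates, above the clip at (325,405), and has entered the slot about 11 mm with no contact force. I continue down.

>>> arm_command:
  commands:
    - {"gripper":0,"translation":[0,0,6],"turn":[0,0,0]}
    - {"gripper":0,"translation":[0,0,12],"turn":[0,0,0]}
    - {"gripper":0,"translation":[0,0,18],"turn":[0,0,0]}
    - {"gripper":0,"translation":[0,0,23],"turn":[0,0,0]}
    - {"gripper":0,"translation":[0,0,27],"turn":[0,0,0]}
    - {"gripper":0,"translation":[0,0,29],"turn":[0,0,0]}
    - {"gripper":0,"translation":[0,0,30],"turn":[0,0,0]}
    - {"gripper":0,"translation":[0,0,30],"turn":[0,0,0]}

```text
t: 7.0
position: [0.567, -0.1983, 0.0765]
eef_rot: [180.0, 0.0, 65.5]
force: [-2.4, 0.1, 1.0]
width: 0.081
```

>>> arm_command:
  commands:
    - {"gripper":0,"translation":[0,0,0.7],"turn":[0,0,0]}
    - {"gripper":0,"translation":[0,0,1.4],"turn":[0,0,0]}
    - {"gripper":0,"translation":[0,0,1.4],"turn":[0,0,0]}

```text
t: 7.3
position: [0.5671, -0.1984, 0.0764]
eef_rot: [179.9, 0.0, 65.5]
force: [-3.6, 0.2, 8.4]
width: 0.079
```

Floor contact is confirmed: the force rose and the TCP did not sink further. Releasing within the gap between the neighbours.

>>> arm_command:
  commands:
    - {"gripper":0.1,"translation":[0,0,0],"turn":[0,0,0]}
    - {"gripper":0.14,"translation":[0,0,0],"turn":[0,0,0]}
    - {"gripper":0.2,"translation":[0,0,0],"turn":[0,0,0]}
    - {"gripper":0.26,"translation":[0,0,0],"turn":[0,0,0]}
    - {"gripper":0.3,"translation":[0,0,0],"turn":[0,0,0]}
    - {"gripper":0.3,"translation":[0,0,0],"turn":[0,0,0]}
    - {"gripper":0.3,"translation":[0,0,0],"turn":[0,0,0]}
    - {"gripper":0.3,"translation":[0,0,0],"turn":[0,0,0]}

```text
t: 8.1
position: [0.5671, -0.1984, 0.0764]
eef_rot: [179.9, 0.0, 65.5]
force: [0.1, -0.0, -0.6]
width: 0.297
```

>>> arm_command:
  commands:
    - {"gripper":0.3,"translation":[0,0,-10],"turn":[0,0,0]}
    - {"gripper":0.3,"translation":[0,0,-25],"turn":[0,0,0]}
    - {"gripper":0.3,"translation":[0,0,-50],"turn":[0,0,0]}
    - {"gripper":0.3,"translation":[0,0,-80],"turn":[0,0,0]}
    - {"gripper":0.3,"translation":[0,0,-100],"turn":[0,0,0]}
    - {"gripper":0.3,"translation":[0,0,-100],"turn":[0,0,0]}
    - {"gripper":0.3,"translation":[0,0,-100],"turn":[0,0,0]}

```text
t: 8.8
position: [0.5672, -0.1984, 0.1774]
eef_rot: [179.8, 0.0, 65.5]
force: [0.3, 0.0, -1.1]
width: 0.295
```

Run:
```python
from h import *
r,n,u=frame(155.5,0); V=np.array([.5667,-.1985,.008]); ry=np.array([n[1],-n[0],0])*1.0
ry=np.cross([0,0,1],n)
for nme in('scene','top'):
    im,d=snap(nme); P=world(nme,d).reshape(-1,3); hv=cv2.cvtColor(im,cv2.COLOR_RGB2HSV).reshape(-1,3).astype(int); H,S,W=hv.T; e=P-V; a=e@n; b=e@ry
    for k,m in(('blue',(H>100)&(H<120)&(S>110)),('yellow',(H>17)&(H<30)&(S>140)),('green',(H>55)&(H<90)&(S>80))):
        m=m&(abs(a)<.1)&(abs(b)<.07)&(P[:,2]>.07)&(P[:,2]<.12); q=np.c_[a,b,P[:,2]][m]
        if len(q)>5: f=np.polyfit(q[:,1],q[:,0],1); print(nme,k,len(q),'a',np.percentile(q[:,0],[5,50,95]).round(4),'b',np.percentile(q[:,1],[2,98]).round(4),'z',np.percentile(q[:,2],[5,95]).round(4),'skew deg',np.degrees(f[0]).round(1))
    # yellow face: height vs a
    m=(a>.02)&(a<.06)&(abs(b)<.05)&(P[:,2]>.055)&(P[:,2]<.101); 
    if nme=='scene' and m.sum()>20: print('yellow face a vs z',m.sum(),np.polyfit(P[m,2],a[m],1).round(4), np.median(a[m]))
    x,y=(267,191) if nme=='scene' else (277,197)
    cv2.imwrite(f'pics/d_{nme}.png',cv2.resize(im[y-50:y+50,x-50:x+50,::-1],(400,400),interpolation=cv2.INTER_CUBIC))
cv2.imwrite('pics/d.png',np.hstack([cv2.imread('pics/d_scene.png'),cv2.imread('pics/d_top.png')]))
```

```text
scene blue 9 a [0.0028 0.0042 0.0054] b [0.0347 0.0516] z [0.098  0.1062] skew deg -1.6
scene yellow 89 a [0.04   0.0455 0.0476] b [-0.0505  0.0547] z [0.0939 0.1062] skew deg -1.0
scene green 20 a [-0.0391 -0.0378 -0.0352] b [-0.0452  0.0452] z [0.0981 0.1042] skew deg -0.0
yellow face a vs z 211 [0.0253 0.0433] 0.04551987893565369
```

View pics/d.png

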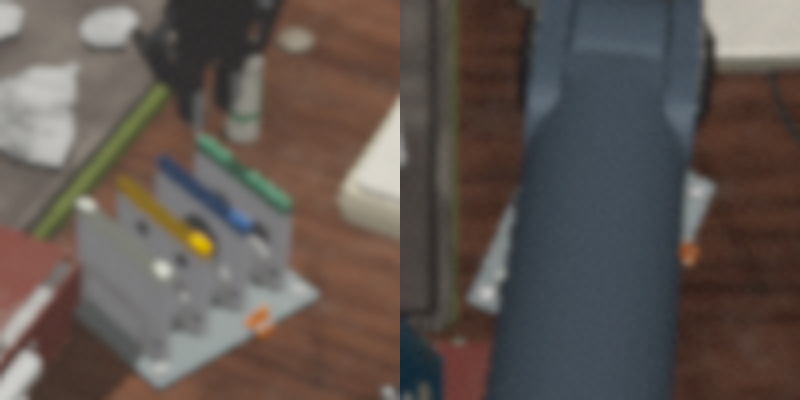

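Blue stands upright in the vacant slot with its band level with the others (left crop, (205,195)). Yellow's cavity face is upright at a = 45.5 mm, so its mid-plane is at 41.5 mm. I go to yellow.

>>> arm_command:
  commands:
    - {"gripper":0.3,"translation":[-1,-20,0],"turn":[0,0,0]}
    - {"gripper":0.3,"translation":[-1,-42,0],"turn":[0,0,0]}
    - {"gripper":0.3,"translation":[-1,-42,10],"turn":[0,0,0]}
    - {"gripper":0.3,"translation":[-1,-42,30],"turn":[0,0,0]}
    - {"gripper":0.3,"translation":[-1,-42,50],"turn":[0,0,0]}
    - {"gripper":0.3,"translation":[-1,-42,70],"turn":[0,0,0]}
    - {"gripper":0.3,"translation":[-1,-42,90],"turn":[0,0,0]}
    - {"gripper":0.3,"translation":[-1,-42,102],"turn":[0,0,0]}
    - {"gripper":0.3,"translation":[-1,-42,107],"turn":[0,0,0]}
    - {"gripper":0.3,"translation":[-1,-42,107],"turn":[0,0,0]}
    - {"gripper":0.3,"translation":[-1,-42,107],"turn":[0,0,0]}

```text
t: 10.0
position: [0.5282, -0.1819, 0.0692]
eef_rot: [180.0, 0.0, 65.5]
force: [0.3, -0.1, 0.4]
width: 0.299
```

>>> arm_command:
  commands:
    - {"gripper":0.2,"translation":[0,0,0],"turn":[0,0,0]}
    - {"gripper":0.15,"translation":[0,0,0],"turn":[0,0,0]}
    - {"gripper":0.1,"translation":[0,0,0],"turn":[0,0,0]}
    - {"gripper":0.05,"translation":[0,0,0],"turn":[0,0,0]}
    - {"gripper":0,"translation":[0,0,0],"turn":[0,0,0]}
    - {"gripper":0,"translation":[0,0,0],"turn":[0,0,0]}
    - {"gripper":0,"translation":[0,0,0],"turn":[0,0,0]}
    - {"gripper":0,"translation":[0,0,0],"turn":[0,0,0]}

```text
t: 10.8
position: [0.5284, -0.182, 0.0699]
eef_rot: [179.9, 0.0, 65.5]
force: [-1.5, 0.9, 6.1]
width: 0.086
```

Gripped. Drawing it straight up.

>>> arm_command:
  commands:
    - {"gripper":0,"translation":[0,0,-4],"turn":[0,0,0]}
    - {"gripper":0,"translation":[0,0,-12],"turn":[0,0,0]}
    - {"gripper":0,"translation":[0,0,-25],"turn":[0,0,0]}
    - {"gripper":0,"translation":[0,0,-40],"turn":[0,0,0]}
    - {"gripper":0,"translation":[0,0,-60],"turn":[0,0,0]}
    - {"gripper":0,"translation":[0,0,-85],"turn":[0,0,0]}
    - {"gripper":0,"translation":[0,0,-110],"turn":[0,0,0]}
    - {"gripper":0,"translation":[0,0,-140],"turn":[0,0,0]}
    - {"gripper":0,"translation":[0,0,-170],"turn":[0,0,0]}
    - {"gripper":0,"translation":[0,0,-190],"turn":[0,0,0]}
    - {"gripper":0,"translation":[0,0,-190],"turn":[0,0,0]}

```text
t: 11.9
position: [0.53, -0.182, 0.2638]
eef_rot: [179.5, -0.0, 65.5]
force: [-0.1, -0.6, -2.8]
width: 0.082
```

Run:
```python
from h import *
r,n,u=frame(155.5,43); p,_,_=pose()
rel(np.array([.54,-.22,.26]),r)
```

```text
t 11.90 tcp [ 0.53   -0.182   0.2638] rpy [179.5  -0.   65.5] q [ 30.4  15.5 -19.4 100.8   5.8  64.1 -15.3] F [-0.1 -0.6 -2.8] w 0.082
 -> translation [-30.5  24.8   4.1] turn [4.349e+01 0.000e+00 3.000e-02]
```

Run:
```python
from h import *
r,n,u=frame(150,43)
rel(np.array([.52,-.26,.25]),r)
```

```text
t 11.90 tcp [ 0.53   -0.182   0.2638] rpy [179.5  -0.   65.5] q [ 30.4  15.5 -19.4 100.8   5.8  64.1 -15.3] F [-0.1 -0.6 -2.8] w 0.082
 -> translation [-75.1  23.1  14. ] turn [43.46  2.04  5.28]
```

>>> arm_command:
  commands:
    - {"gripper":0,"translation":[-10,3,0],"turn":[4,0.2,0.5]}
    - {"gripper":0,"translation":[-25,8,3],"turn":[10,0.5,1.2]}
    - {"gripper":0,"translation":[-40,13,6],"turn":[16,0.8,2]}
    - {"gripper":0,"translation":[-55,18,9],"turn":[22,1,2.7]}
    - {"gripper":0,"translation":[-68,21,12],"turn":[28,1.3,3.4]}
    - {"gripper":0,"translation":[-75,23,14],"turn":[34,1.6,4.1]}
    - {"gripper":0,"translation":[-75,23,14],"turn":[39,1.8,4.7]}
    - {"gripper":0,"translation":[-75,23,14],"turn":[43.5,2,5.3]}
    - {"gripper":0,"translation":[-75,23,14],"turn":[43.5,2,5.3]}
    - {"gripper":0,"translation":[-75,23,14],"turn":[43.5,2,5.3]}
    - {"gripper":0,"translation":[-75,23,14],"turn":[43.5,2,5.3]}
    - {"gripper":0,"translation":[-75,23,14],"turn":[43.5,2,5.3]}

```text
t: 13.1
position: [0.5199, -0.2596, 0.2511]
eef_rot: [-137.1, 0.0, 60.0]
force: [-0.4, 0.7, -2.7]
width: 0.085
```

Run:
```python
from h import *
r,n,u=frame(150,43)
rel(np.array([.52,-.26,.25]),r)
p,ro,s=pose(); print('tool z',ro.as_matrix()[:,2].round(3))
im,d=snap('scene'); im2,_=snap('top'); m=ctrl.camera_model('scene'); E=np.array(m['extrinsics']); q=np.linalg.inv(E)@np.r_[p,1]; x,y=int(m['fx']*q[0]/q[2]+m['cx']),int(m['fy']*q[1]/q[2]+m['cy'])
P=world('scene',d); W=P[max(y-50,0):y+70,x-60:x+60].reshape(-1,3); L=ro.inv().apply(W-p)
k=(abs(L[:,0])<.065)&(abs(L[:,1])<.03)&(L[:,2]>.005)&(L[:,2]<.1); g=W[k]; c=np.median(g,0); g=g[np.abs(L[k][:,1]-np.median(L[k][:,1]))<.008]
nv=np.linalg.svd(g-g.mean(0))[2][2]; nv*=np.sign(nv[2]); print('plate pts',len(g),'normal',nv.round(3),'face off straight up',np.degrees(np.arccos(nv[2])).round(1),'zmin',g[:,2].min().round(3))
cv2.imwrite('pics/e.png',cv2.resize(im[90:282,140:396,::-1],(800,600),interpolation=cv2.INTER_CUBIC))
```

```text
t 13.10 tcp [ 0.5199 -0.2596  0.2511] rpy [-137.1    0.    60. ] q [ 32.2  41.2 -14.   72.2   1.2 109.8 -12. ] F [-0.4  0.7 -2.7] w 0.085
 -> translation [-0.3  0.9  0.6] turn [ 0.11  0.04 -0.01]
tool z [-0.59   0.34  -0.733]
plate pts 613 normal [-0.624  0.356  0.696] face off straight up 45.9 zmin 0.205
```

View pics/e.png

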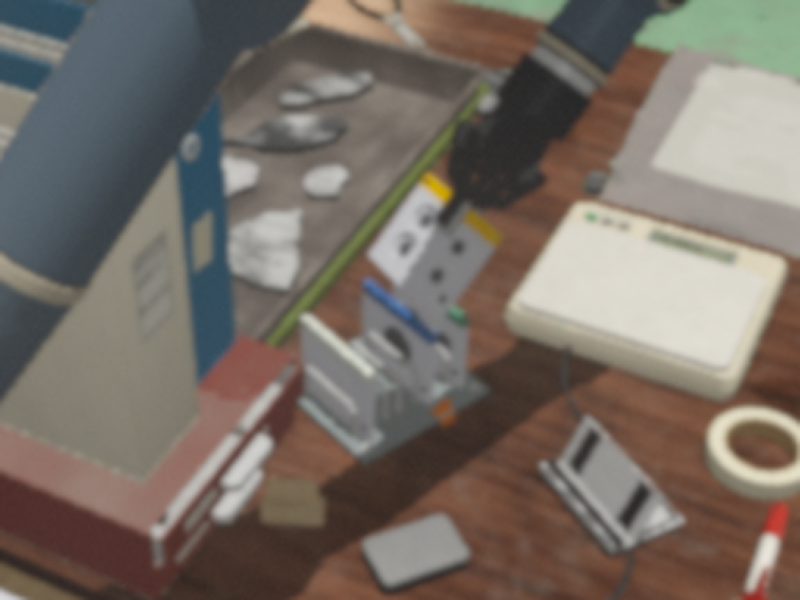

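Yellow is held over the rack at (440,240), cavity face up and paint higher. Its lower edge is about 0.205 m up and its face about 46° off straight up. Blue, white and green stand in the rack. I let it settle, then hand in.

>>> arm_command:
  commands:
    - {"gripper":0,"translation":[0,0,0],"turn":[0,0,0]}
    - {"gripper":0,"translation":[0,0,0],"turn":[0,0,0]}
    - {"gripper":0,"translation":[0,0,0],"turn":[0,0,0]}
    - {"gripper":0,"translation":[0,0,0],"turn":[0,0,0]}
    - {"gripper":0,"translation":[0,0,0],"turn":[0,0,0]}

```text
t: 13.7
position: [0.5199, -0.2597, 0.2509]
eef_rot: [-137.1, 0.0, 60.0]
force: [-0.1, -0.9, -2.7]
width: 0.086
```

Run:
```python
from h import *
s=ctrl.get_state(); print(s['t'],s['position'],s['eef_rot'],np.abs(s['qd']).max(),s['force'],s['width'])
print(ctrl.sign_off())
```

```text
13.7 [ 0.5199007  -0.25969665  0.250923  ] [-1.37078799e+02  4.25647732e-02  6.00090865e+01] 0.10615628522376265 [-0.05909387 -0.85636633 -2.7443924 ] 0.0858911595276727
the job is handed in; nothing more can be done
None
```

I put the blue plate into the vacant slot and let it go. The yellow plate is drawn out and held over the rack for checking. The job was handed in at t = 13.7 s and gave no verdict.

- **Blue plate:** I lowered it until the force showed it touching the slot floor, then opened the fingers. The last look showed it upright with its band level with the other plates and its cavity face toward the robot. The band sat within about 1 mm of the slot centre, measured across the slot; I did not measure its position along the slot after release.
- **Yellow plate:** It is held still by the fingers alone, with about 2.7 N on the wrist. Its lower edge is about 0.20 m up and the painted edge is the higher one. The camera put its face 46° off straight up, and the tool pose gave 47°.
- **Other things:** The green and white plates stayed upright in their slots. The bystanders I could see looked undisturbed, but I did not measure whether anything had shifted.

The two cameras disagreed by about 2–3 mm on where the slot's hoops were. I aimed between them, and the plate went in without side contact. No other check failed.

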